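# Gauge a blind socket and fit the post that stands level

### The arm

A 6-joint arm with a two-finger parallel gripper is mounted at the origin on a cart in front of the work surface, level with it; the furniture and walls round the work are solid. World frame = base frame: x ahead of the robot, y to its left, z up, the work surface at z = 0. Lengths are in m, angles in rad, forces in N, time in s.
With the tool pointing down it reaches from about 0.3 to 0.95 m from the base axis. Payload 3.1 kg.
Tool frame: the origin (TCP) lies at the very end of the fingers, on their centre line; the grasp point (between the pads) lies 19 mm behind it; z points along the fingers, y is the line along which they close (so a half turn about z gives the same grasp; the last joint's range is limited). The gripper opens to 85 mm and grips with 20 to 120 N. Pads are 22 mm wide; open, the fingers measure 114 mm over their backs; the gripper's body (76 mm by 85 mm) begins 54 mm behind the grasp point. The pads swing forward as they close: fully open they stand 13 mm farther back than shut.
Start: joints at [1.059, 0.308, 1.634, -0, 1.2, -0.07], TCP at [0.267, 0.565, 0.231] pointing down, gripper open.
Joint ranges: [-3.06, 3.06], [-0.79, 1.96], [0.05, 2.63], [-1.19, 4.34], [0.05, 2.64], [-2.94, 2.94]. Speed limits (rad/s): [2.79, 2.79, 3.14, 3.14, 3.14, 3.14].

### API

Orientations are given as [roll, pitch, yaw] about the fixed x, y, z axes, in that order (R = Rz(yaw) Ry(pitch) Rx(roll)).
In Python, from bench import * gives the robot as it stands. The module is installed in compiled form; this text tells all that it offers.
- The arm moves only by the tool carry_out, never from a script. Its arguments are lists of equal length, an entry for each row: "fingers": the finger opening in m, from 0 to 0.0854; "offset": the shift along the world's x, y, z in m, a list of three; "yaw": the turn about the world's z in degrees. In form: {"fingers": [fingers, ...], "offset": [[dx, dy, dz], ...], "yaw": [yaw, ...]}. A call has 1 to 20 rows; each row shifts and turns the commanded pose from where the row before left it; what a row does not reach is not made up. A row lasts 1/12 s, in which the tool goes at most 41.7 mm and 7.16 degrees, less where a joint would pass 70% of its speed; a pose out of reach is approached as far as the arm can. A call is refused whole if a number of a shift passes 0.0417 or a number of a turn 7.16, either way. A call with a gripper value outside its range is refused whole. The fingers move at their own pace and stop on an object; the grip force is fixed at half the most. Time passes only in rows, so rows that do not move let the fingers close. It gives the time, the measured TCP pose, the force, the opening and the grip force at its end, in the units of the state.
- sense(): the state, without advancing time (a new reading comes with each control period).
- get_image(name): name is "scene" or "side" or "wrist"; returns the picture (400x640x3 uint8, blue, green, red); there is no depth.
- get_calibration(name): a dict with "fov_y" (degrees; the focal length in pixels is half the picture's height over the tangent of half this angle, whatever the lens; pixels are square), "cx", "cy" (the principal point, pixels), "R" (3x3) and "t" (3): a world point X has camera coordinates R X + t; the wrist camera has in their place "hand_eye" (4x4, takes a point from camera to tool coordinates, whose origin is the TCP and whose axes are the flange's). Camera axes: x right, y down, z forward; pixel columns grow to the right and rows downward; lengths in m; the calibration is good to about 2 mm. A picture is of the moment at which its call begins: read the wrist's pose just before it. get_calibration takes no time and is no camera call.
- hand_in(): hands the job in; it is judged then, once.
The state is a dict: "time": time; "qpos": joint angles; "dq": joint speeds; "joint_efforts": joint torques, N m; "eef_pos": TCP position; "orientation": TCP orientation; "wrist_force": force on the tool from outside, world axes, zero at the start; "torque": the same for the moment, N m; "gripper_width": finger opening in m; "finger_force": force on a finger pad.
Only numpy, scipy, OpenCV 4.12 (cv2) and the standard library are available. Lean on these libraries where they do the work, as an engineer would, in place of code of your own. Each camera call takes 0.05 s, during which the arm holds its last target. There are 200 camera calls.

### The job

The metal block has one fixed pillar and one empty blind socket, which is either shallow or deep. Take the depth rod out of its stand, rest its tip on the bottom of the socket for a moment to learn the depth, and put the rod back in its stand. Then stand the right one of the two loose posts in the socket, fully home and upright, so that its top is level with the pillar's; the other post stays where it stands.

Things in the scene. Friction and masses are not known exactly. Their poses are not given: they have to be found in the camera images.
- socket (a point): centre of the socket's mouth, in the top face of a fixed grey metal block 70 x 165 mm, 72 mm high. The socket is an upright round hole 27 mm wide, its mouth chamfered 4 mm, its bottom flat, 30 or 60 mm deep (unknown beforehand). z up; y along the block towards its fixed steel pillar, 20 mm thick, axis 85 mm from the socket's, top 50 mm above the block's top face
- depth_rod: steel rod, upright, 135 mm long. Origin at its lower tip, z up the rod. From the tip: rod 10 mm thick, 75 mm long, dark ring every 10 mm; collar 30 mm wide, 6 mm thick; dark handle 18 mm thick, 54 mm long. It hangs by the collar in a 17 mm hole through the top of a fixed open wooden stand 60 x 60 x 85 mm, tip 10 mm above the bench; it goes back into that hole
- short_post: plain round steel post standing loose on the bench, 20 mm thick and 80 mm high, about 130 to 200 g; origin at the centre of its underside, z along the post upward. It stands level with the pillar in a 30 mm deep socket
- long_post: plain round steel post standing loose on the bench, 20 mm thick and 110 mm high, about 130 to 200 g; origin at the centre of its underside, z along the post upward. It stands level with the pillar in a 60 mm deep socket

How it is judged:
By the outcome, as a careful person would: the job done as asked, in the order asked, and still so for the second after the job is handed in, with the robot touching nothing.
It also fails if it takes over 67 s, if anything falls off the work surface, if the arm or the gripper's body presses on something with over 40 N, if the wrist force passes 120 N, or if a joint passes its speed limit or range.

## Working session

There is one attempt and no reset: what is moved stays moved. The work goes in short steps, Python scripts to look and compute and a tool call to move; the robot and the scene stay as the last step left them, time stands still between calls to the robot, and variables do not carry over. Pictures are saved under pics/ and viewed, at most 10 in all, crops included, and the job is handed in when it is done.

Besides the shell and the picture viewer there is one more tool, called after "Call:" as name(argument=value, ...), one argument or row to a line, values as JSON. carry_out: Moves the arm, as the interface text tells. Its arguments: {"type":"object","properties":{"fingers":{"type":"array","items":{"type":"number"}},"offset":{"type":"array","items":{"type":"array","items":{"type":"number"}}},"yaw":{"type":"array","items":{"type":"number"}}},"required":["fingers","offset","yaw"]}

```bash
mkdir -p pics
python3 - <<'E'
from bench import *
import cv2
s=sense();print(s)
for n in("scene","side","wrist"):
    c=get_calibration(n);print(n,c)
    cv2.imwrite(f"pics/{n}0.png",get_image(n))
E
```

```text
{'time': 0.0, 'qpos': array([ 1.05929381e+00,  3.09033838e-01,  1.63521942e+00,  5.85915411e-06,
        1.19968385e+00, -6.97291109e-02]), 'dq': array([-9.55379493e-04, -1.31164542e-03,  2.24073776e-03, -2.42327628e-04,
       -8.83354892e-05, -5.33097371e-04]), 'joint_efforts': array([ 9.66297775e-04, -4.15255487e+01, -2.76667017e+01, -6.46792409e-05,
        1.02026202e-02,  6.90111477e-06]), 'eef_pos': array([0.26684392, 0.56424733, 0.23001346]), 'orientation': array([-3.13925428e+00, -1.68785605e-04,  2.69981691e+00]), 'wrist_force': array([ 0.6659044 , -0.40993154,  0.24237519]), 'torque': array([ 0.03862655, -0.01309908,  0.02231319]), 'finger_force': 0.0, 'gripper_width': 0.08571697325938943}
scene {'fov_y': 50.184629637943885, 'cx': 320.8347673095472, 'cy': 197.56231514134979, 'R': array([[ 0.82063209, -0.5710885 , -0.02051583],
       [-0.42708327, -0.58905784, -0.68601075],
       [ 0.37968784,  0.5717244 , -0.72730211]]), 't': array([-0.47569874,  0.22769913,  0.85466688])}
side {'fov_y': 48.752117962985096, 'cx': 315.6272486901112, 'cy': 202.42672002165187, 'R': array([[ 0.82075811, -0.57121203,  0.00854023],
       [-0.17140321, -0.26048994, -0.95013995],
       [ 0.54495602,  0.77837125, -0.31170681]]), 't': array([-0.47553541,  0.168151  ,  0.7659883 ])}
wrist {'fov_y': 67.11254481432289, 'cx': 318.3701213593615, 'cy': 200.674685071436, 'hand_eye': array([[ 1.31301093e-04, -9.64955556e-01, -2.62413334e-01,
         6.65753141e-02],
       [ 9.99999972e-01,  1.77746285e-04, -1.53255077e-04,
         1.45858103e-03],
       [ 1.94527334e-04, -2.62413307e-01,  9.64955553e-01,
        -1.41617763e-01],
       [ 0.00000000e+00,  0.00000000e+00,  0.00000000e+00,
         1.00000000e+00]])}
```

View pics/scene0.png

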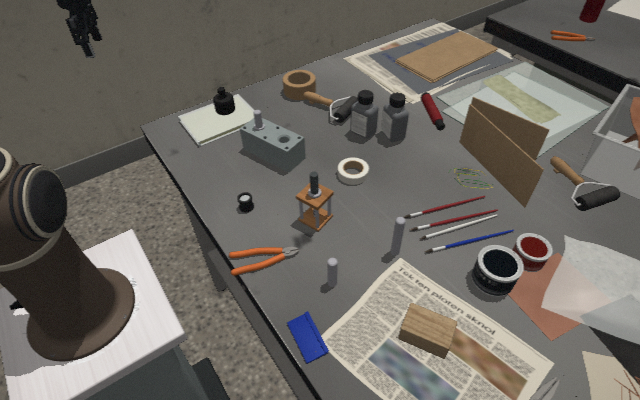

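View pics/side0.png

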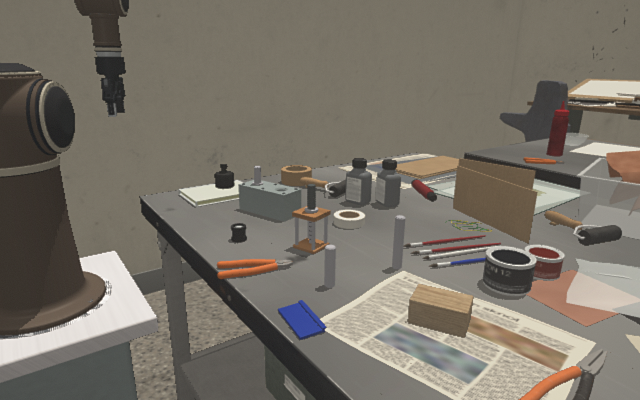

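Scene: the block is around (272,143) with the pillar at (258,120) and socket near (284,140). The rod is at (314,190), the short post at (332,272) and the long post at (398,236). I'll enlarge for finer pixels.

Run:
```python
import cv2,numpy as np
a=cv2.imread("pics/scene0.png")[100:300,230:420];b=cv2.imread("pics/side0.png")[140:300,230:420]
a=cv2.resize(a,None,fx=3,fy=3,interpolation=cv2.INTER_CUBIC)[:600]
cv2.imwrite("pics/c1.png",a)
b=cv2.resize(b,None,fx=3.5,fy=3.5,interpolation=cv2.INTER_CUBIC);cv2.imwrite("pics/c2.png",b);print(a.shape,b.shape)
```

```text
(600, 570, 3) (560, 665, 3)
```

View pics/c1.png

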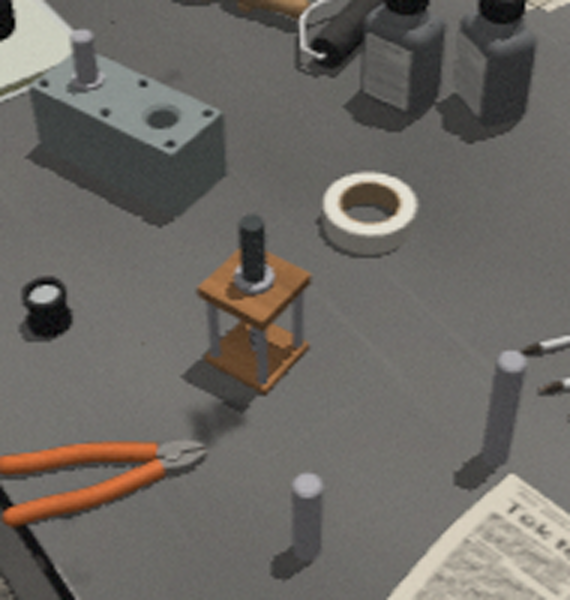

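View pics/c2.png

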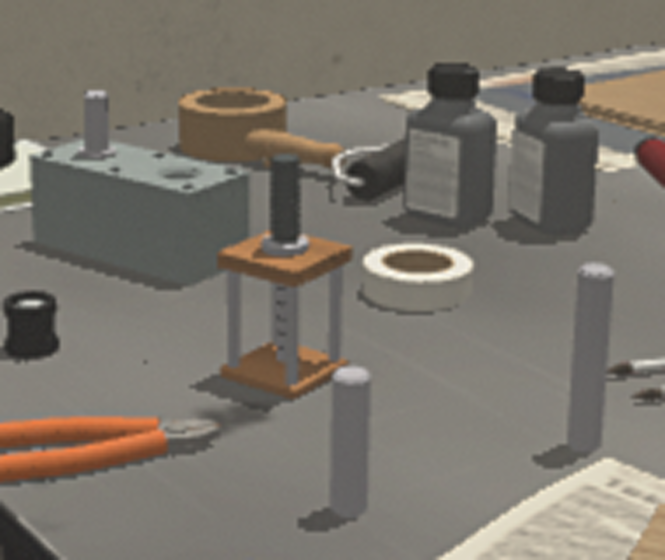

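Crops: in c1 (scene ×3, origin (230,100)) the tops are pillar (82,36), socket (163,117), rod (252,221), short (308,484), long (511,360). In c2 (side ×3.5, origin (230,140)) they are (96,94), (181,172), (285,159), (351,373), (596,269).

```bash
cat > h.py <<'E'
from bench import *
import numpy as np, cv2
from scipy.spatial.transform import Rotation as Ro
def ray(name,uv,s=None):
    c=get_calibration(name); f=200/np.tan(np.radians(c["fov_y"]/2))
    d=np.array([(uv[0]-c["cx"])/f,(uv[1]-c["cy"])/f,1])
    if name=="wrist":
        Rt=Ro.from_euler("xyz",s["orientation"]).as_matrix(); H=c["hand_eye"]
        return s["eef_pos"]+Rt@H[:3,3], Rt@H[:3,:3]@d
    return -c["R"].T@c["t"], c["R"].T@d
def at(name,uv,z,s=None):
    o,d=ray(name,uv,s); return o+d*(z-o[2])/d[2]
E
python3 - <<'E'
from h import *
P={"pillar":(.122,(82,36),(96,94)),"socket":(.072,(163,117),(181,172)),"rod":(.145,(252,221),(285,159)),"short":(.08,(308,484),(351,373)),"long":(.11,(511,360),(596,269))}
for k,(z,a,b) in P.items():
    p=at("scene",(230+a[0]/3-.33,100+a[1]/3-.33),z);q=at("side",(230+b[0]/3.5-.36,140+b[1]/3.5-.36),z)
    o1,d1=ray("scene",(230+a[0]/3-.33,100+a[1]/3-.33));o2,d2=ray("side",(230+b[0]/3.5-.36,140+b[1]/3.5-.36))
    t=np.linalg.lstsq(np.c_[d1,-d2],o2-o1,rcond=None)[0]
    print(k,p.round(4),q.round(4),((o1+d1*t[0]+o2+d2*t[1])/2).round(4))
E
```

```text
pillar [0.541  0.2284 0.122 ] [0.5379 0.2189 0.122 ] [0.5437 0.2323 0.1187]
socket [0.5689 0.1485 0.072 ] [0.57   0.1464 0.072 ] [0.5699 0.1482 0.0717]
rod [ 0.5164 -0.0695  0.145 ] [ 0.5116 -0.0783  0.145 ] [ 0.5191 -0.0663  0.141 ]
short [ 0.4437 -0.2374  0.08  ] [ 0.4427 -0.2404  0.08  ] [ 0.4448 -0.2366  0.0781]
long [ 0.6006 -0.2525  0.11  ] [ 0.6002 -0.2559  0.11  ] [ 0.6024 -0.2523  0.1085]
```

Call:
carry_out(
  fingers=[0.085, 0.085, 0.085, 0.085, 0.085, 0.085, 0.085, 0.085, 0.085, 0.085, 0.085, 0.085, 0.085, 0.085, 0.085, 0.085, 0.085, 0.085, 0.085, 0.085],
  offset=[
    [0.0125, -0.0315, 0],
    [0.0125, -0.0315, 0],
    [0.0125, -0.0315, 0],
    [0.0125, -0.0315, 0],
    [0.0125, -0.0315, 0],
    [0.0125, -0.0315, 0],
    [0.0125, -0.0315, 0],
    [0.0125, -0.0315, 0],
    [0.0125, -0.0315, 0],
    [0.0125, -0.0315, 0],
    [0.0125, -0.0315, 0],
    [0.0125, -0.0315, 0],
    [0.0125, -0.0315, 0],
    [0.0125, -0.0315, 0],
    [0.0125, -0.0315, 0],
    [0.0125, -0.0315, 0],
    [0.0125, -0.0315, 0],
    [0.0125, -0.0315, 0],
    [0.0125, -0.0315, 0],
    [0.0125, -0.0315, 0],
  ],
  yaw=[0, 0, 0, 0, 0, 0, 0, 0, 0, 0, 0, 0, 0, 0, 0, 0, 0, 0, 0, 0],
)

```text
time: 1.82
eef_pos: [0.5173, -0.0667, 0.231]
orientation: [3.142, -0.0, 2.7]
wrist_force: [1.3, 0.9, -0.3]
gripper_width: 0.085
finger_force: 0.0
```

Call:
carry_out(
  fingers=[0.085, 0.085, 0.085],
  offset=[
    [0, 0, 0],
    [0, 0, 0],
    [0, 0, 0],
  ],
  yaw=[0, 0, 0],
)

```text
time: 2.07
eef_pos: [0.5166, -0.0647, 0.2307]
orientation: [3.141, -0.002, 2.699]
wrist_force: [-0.2, 1.6, -0.3]
gripper_width: 0.0854
finger_force: 0.0
```

Run:
```python
from h import *
s=sense();cv2.imwrite("pics/w1.png",get_image("wrist"));print(s["eef_pos"],s["orientation"],s["qpos"],s["time"])
np.save("s1.npy",s,allow_pickle=True)
```

```text
[ 0.51656353 -0.06466504  0.23069036] [ 3.14137156e+00 -1.83073805e-03  2.69898777e+00] [-2.08582243e-01  1.08354165e-01  1.87682536e+00  6.98207219e-04
  1.15814279e+00 -1.33705404e+00] 2.0667
```

View pics/w1.png

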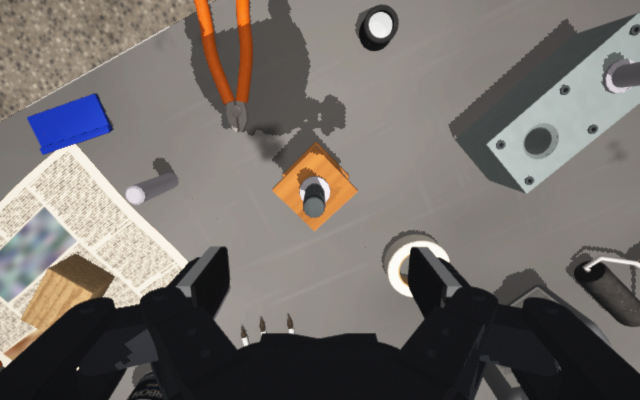

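Wrist view: rod top at about (315,207), collar at (314,189), socket mouth at (541,141), short post top at (136,194), pillar base at about (618,76).

Run:
```python
from h import *
s=np.load("s1.npy",allow_pickle=True).item()
for k,uv,z in(("rodtop",(315,207),.145),("collar",(314,189),.091),("standtop",(314.5,187),.085),("socket",(541,141),.072),("pillarbase",(618,76),.072),("short",(136,194),.08)):
    print(k,at("wrist",uv,z,s).round(4))
```

```text
rodtop [ 0.5163 -0.0659  0.145 ]
collar [ 0.5137 -0.0663  0.091 ]
standtop [ 0.5133 -0.0657  0.085 ]
socket [0.5692 0.1533 0.072 ]
pillarbase [0.5413 0.233  0.072 ]
short [ 0.4444 -0.2304  0.08  ]
```

Call:
carry_out(
  fingers=[0.06, 0.05, 0.045, 0.04, 0.04, 0.04, 0.018, 0.01, 0.0, 0.0, 0.0, 0.0, 0.0, 0.0],
  offset=[
    [-0.001, -0.001, -0.025],
    [0, 0, -0.025],
    [0, 0, -0.025],
    [0, 0, -0.025],
    [0, 0, -0.025],
    [0, 0, 0],
    [0, 0, 0],
    [0, 0, 0],
    [0, 0, 0],
    [0, 0, 0],
    [0, 0, 0],
    [0, 0, 0],
    [0, 0, 0],
    [0, 0, 0],
  ],
  yaw=[0, 0, 0, 0, 0, 0, 0, 0, 0, 0, 0, 0, 0, 0],
)

```text
time: 3.28
eef_pos: [0.5167, -0.0661, 0.107]
orientation: [3.141, 0.001, 2.7]
wrist_force: [-1.0, -0.6, 2.7]
gripper_width: 0.0164
finger_force: 58.4
```

Call:
carry_out(
  fingers=[0, 0, 0, 0, 0, 0, 0, 0, 0, 0, 0, 0, 0, 0, 0, 0, 0, 0],
  offset=[
    [0, 0, 0.015],
    [0, 0, 0.025],
    [0, 0, 0.025],
    [0, 0, 0.025],
    [0, 0, 0.025],
    [0.0066, 0.027, 0],
    [0.0066, 0.027, 0],
    [0.0066, 0.027, 0],
    [0.0066, 0.027, 0],
    [0.0066, 0.027, 0],
    [0.0066, 0.027, 0],
    [0.0066, 0.027, 0],
    [0.0066, 0.027, 0],
    [0, 0, 0],
    [0, 0, 0],
    [0, 0, 0],
    [0, 0, 0],
    [0, 0, 0],
  ],
  yaw=[0, 0, 0, 0, 0, 0, 0, 0, 0, 0, 0, 0, 0, 0, 0, 0, 0, 0],
)

```text
time: 4.78
eef_pos: [0.5688, 0.1488, 0.2211]
orientation: [-3.141, -0.0, 2.698]
wrist_force: [0.8, -0.5, -1.5]
gripper_width: 0.0167
finger_force: 58.8
```

Run:
```python
from h import *
s=sense();w=get_image("wrist");a=get_image("scene");b=get_image("side");print(s["eef_pos"],s["orientation"],s["time"],s["wrist_force"])
np.save("s2.npy",s,allow_pickle=True)
cv2.imwrite("pics/w2r.png",w);cv2.imwrite("pics/a2r.png",a);cv2.imwrite("pics/b2r.png",b)
f=lambda i,x,y,w,h,k:cv2.resize(i[y:y+h,x:x+w],None,fx=k,fy=k,interpolation=cv2.INTER_CUBIC)
W=f(w,200,100,260,100,3)
AB=np.hstack([f(a,230,60,130,100,3),f(b,230,100,130,100,3)])
cv2.imwrite("pics/m2.png",np.vstack([W,AB]))
```

```text
[0.56878573 0.14884405 0.22112821] [-3.14105007e+00 -2.97670647e-04  2.69841147e+00] 4.7833 [ 0.82305311 -0.53921698 -1.4913922 ]
```

View pics/m2.png

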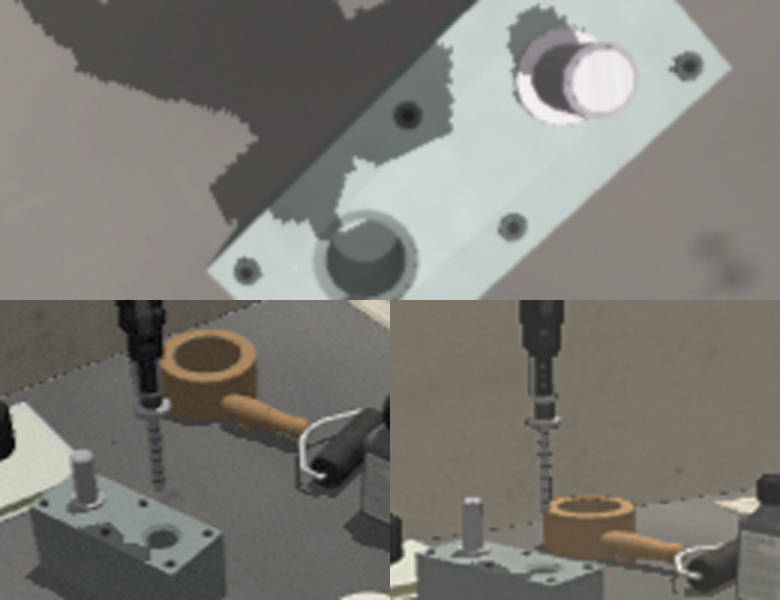

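The rod hangs straight: its tip is at scene (283.3,122.7) and side (281.7,169.7). The socket mouth is at wrist (322,186.5) and the pillar top at wrist (400,126).

Run:
```python
from h import *
s=np.load("s2.npy",allow_pickle=True).item()
print("socket w",at("wrist",(322,186.3),.072,s),"pillar w",at("wrist",(400,125.7),.122,s))
print("tip scene",at("scene",(283,122.5),.124),"side",at("side",(281.4,169.5),.124))
print("sock scene",at("scene",(284,138.8),.072),"side",at("side",(281.4,188.8),.072))
g=cv2.resize(cv2.imread("pics/w2r.png")[120:400,200:450],None,fx=2,fy=2)
cv2.imwrite("pics/w2c.png",g)
```

```text
socket w [0.56885547 0.15424374 0.072     ] pillar w [0.54105706 0.23352866 0.122     ]
tip scene [0.56987548 0.14661392 0.124     ] side [0.57169926 0.14742102 0.124     ]
sock scene [0.56859223 0.14803334 0.072     ] side [0.57005297 0.14623093 0.072     ]
```

View pics/w2c.png

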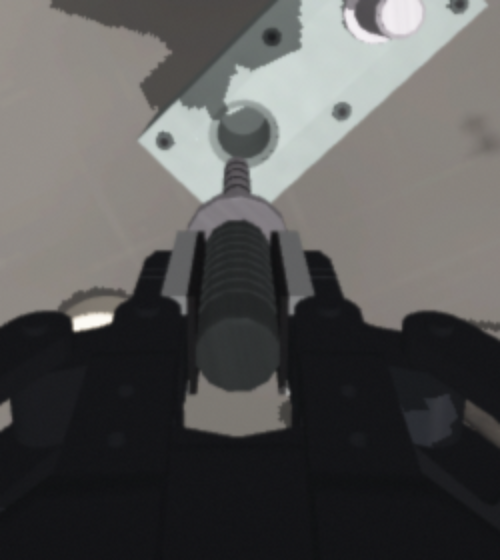

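Run:
```python
from h import *
s=np.load("s2.npy",allow_pickle=True).item()
for v in (201,202,203): print("tip w",at("wrist",(318.5,v),.124,s))
c=get_calibration("wrist");f=200/np.tan(np.radians(c["fov_y"]/2))
R=Ro.from_euler("xyz",s["orientation"]).as_matrix();H=c["hand_eye"]
for z in(.124,.072):
  for p in ((.5688,.1488),(.5673,.149),(.5689,.1542)):
    q=H[:3,:3].T@(R.T@(np.r_[p,z]-s["eef_pos"])-H[:3,3]);print(z,p,q[:2]/q[2]*f+[c["cx"],c["cy"]])
```

```text
tip w [0.56814768 0.1507766  0.124     ]
tip w [0.56891705 0.15041163 0.124     ]
tip w [0.5696878 0.150046  0.124    ]
0.124 (0.5688, 0.1488) [316.66764062 202.68576283]
0.124 (0.5673, 0.149) [316.10173539 200.99457779]
0.124 (0.5689, 0.1542) [322.66474492 200.07389696]
0.072 (0.5688, 0.1488) [316.99308686 188.55754594]
0.072 (0.5673, 0.149) [316.52299626 187.13355487]
0.072 (0.5689, 0.1542) [321.97911147 186.35844318]
```

Call:
carry_out(
  fingers=[0, 0, 0, 0, 0, 0, 0, 0],
  offset=[
    [0, 0.0025, -0.015],
    [0, 0, -0.015],
    [0, 0, -0.015],
    [0, 0, -0.01],
    [0, 0, -0.01],
    [0, 0, -0.005],
    [0, 0, 0],
    [0, 0, 0],
  ],
  yaw=[0, 0, 0, 0, 0, 0, 0, 0],
)

```text
time: 5.6
eef_pos: [0.5692, 0.1524, 0.1514]
orientation: [3.142, 0.0, 2.7]
wrist_force: [-0.5, -0.4, -1.5]
gripper_width: 0.0163
finger_force: 58.9
```

Call:
carry_out(
  fingers=[0, 0, 0, 0, 0, 0, 0, 0],
  offset=[
    [0, 0, -0.002],
    [0, 0, -0.002],
    [0, 0, -0.002],
    [0, 0, -0.002],
    [0, 0, -0.002],
    [0, 0, -0.002],
    [0, 0, 0],
    [0, 0, 0],
  ],
  yaw=[0, 0, 0, 0, 0, 0, 0, 0],
)

```text
time: 6.27
eef_pos: [0.5689, 0.1525, 0.139]
orientation: [-3.141, -0.0, 2.7]
wrist_force: [0.9, 0.7, -1.1]
gripper_width: 0.0164
finger_force: 58.9
```

Call:
carry_out(
  fingers=[0, 0, 0, 0, 0],
  offset=[
    [0, 0, -0.002],
    [0, 0, -0.002],
    [0, 0, -0.001],
    [0, 0, 0],
    [0, 0, 0],
  ],
  yaw=[0, 0, 0, 0, 0],
)

```text
time: 6.68
eef_pos: [0.5689, 0.1525, 0.1341]
orientation: [-3.141, -0.0, 2.7]
wrist_force: [0.0, -0.2, -1.3]
gripper_width: 0.0168
finger_force: 58.9
```

Call:
carry_out(
  fingers=[0, 0, 0, 0, 0, 0, 0, 0],
  offset=[
    [0, 0, -0.006],
    [0, 0, -0.006],
    [0, 0, -0.005],
    [0, 0, -0.003],
    [0, 0, -0.002],
    [0, 0, -0.002],
    [0, 0, 0],
    [0, 0, 0],
  ],
  yaw=[0, 0, 0, 0, 0, 0, 0, 0],
)

```text
time: 7.35
eef_pos: [0.5691, 0.1525, 0.1102]
orientation: [-3.142, -0.0, 2.7]
wrist_force: [-0.3, 0.1, -1.7]
gripper_width: 0.0165
finger_force: 58.9
```

Call:
carry_out(
  fingers=[0, 0, 0, 0],
  offset=[
    [0, 0, -0.001],
    [0, 0, -0.001],
    [0, 0, 0],
    [0, 0, 0],
  ],
  yaw=[0, 0, 0, 0],
)

```text
time: 7.68
eef_pos: [0.5696, 0.1526, 0.1089]
orientation: [3.141, 0.001, 2.7]
wrist_force: [0.0, 0.1, 1.4]
gripper_width: 0.0164
finger_force: 59.2
```

Call:
carry_out(
  fingers=[0, 0, 0, 0, 0],
  offset=[
    [0, 0, -0.001],
    [0, 0, 0],
    [0, 0, 0],
    [0, 0, 0],
    [0, 0, 0],
  ],
  yaw=[0, 0, 0, 0, 0],
)

```text
time: 8.1
eef_pos: [0.5699, 0.1526, 0.1089]
orientation: [3.141, 0.001, 2.7]
wrist_force: [-1.9, 0.0, 6.1]
gripper_width: 0.0165
finger_force: 59.8
```

Run:
```python
from h import *
s=sense();print(s["eef_pos"],s["wrist_force"],s["time"])
for n in("scene","side","wrist"): cv2.imwrite(f"pics/{n}3.png",get_image(n))
```

```text
[0.56989238 0.1525793  0.10888977] [-1.89735079  0.02733468  6.12956038] 8.1
```

Bottom contact at a TCP height of 0.109 gives about 60 mm, so the socket is deep and takes the long post. Next I return the rod.

Call:
carry_out(
  fingers=[0, 0, 0, 0, 0, 0, 0, 0, 0, 0, 0, 0, 0, 0, 0, 0, 0, 0],
  offset=[
    [0, 0, 0.01],
    [0, 0, 0.03],
    [0, 0, 0.03],
    [0, 0, 0.03],
    [0, 0, 0.02],
    [-0.0066, -0.0273, 0],
    [-0.0066, -0.0273, 0],
    [-0.0066, -0.0273, 0],
    [-0.0066, -0.0273, 0],
    [-0.0066, -0.0273, 0],
    [-0.0066, -0.0273, 0],
    [-0.0066, -0.0273, 0],
    [-0.0066, -0.0274, 0],
    [0, 0, -0.01],
    [0, 0, -0.01],
    [0, 0, -0.01],
    [0, 0, 0],
    [0, 0, 0],
  ],
  yaw=[0, 0, 0, 0, 0, 0, 0, 0, 0, 0, 0, 0, 0, 0, 0, 0, 0, 0],
)

```text
time: 9.75
eef_pos: [0.5153, -0.0648, 0.1958]
orientation: [-3.141, -0.003, 2.701]
wrist_force: [0.5, -0.0, -1.3]
gripper_width: 0.0167
finger_force: 59.1
```

Run:
```python
from h import *
s=sense();print(s["eef_pos"],s["wrist_force"],s["time"])
f=lambda i,x,y,w,h,k:cv2.resize(i[y:y+h,x:x+w],None,fx=k,fy=k,interpolation=cv2.INTER_CUBIC)
a,b,w=[get_image(n) for n in("scene","side","wrist")]
cv2.imwrite("pics/m4.png",np.hstack([f(a,280,140,65,100,4),f(b,280,140,65,100,4),f(w,270,160,65,100,4)]))
```

```text
[ 0.51533616 -0.06476771  0.19578237] [ 0.48695237 -0.0194847  -1.30853939] 9.75
```

View pics/m4.png

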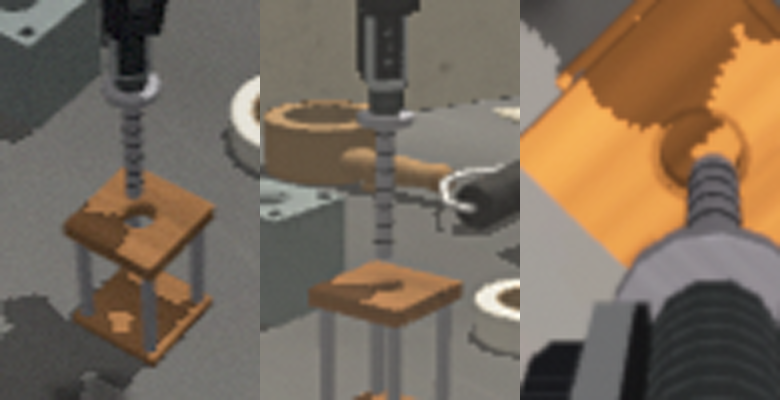

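The tip hovers 14 mm above the stand's hole. In the wrist image it is about 2.5 px off the hole centre, so I shift slightly and lower.

Call:
carry_out(
  fingers=[0, 0, 0, 0, 0, 0],
  offset=[
    [0.0008, -0.0018, 0],
    [0, 0, -0.01],
    [0, 0, -0.01],
    [0, 0, -0.01],
    [0, 0, 0],
    [0, 0, 0],
  ],
  yaw=[0, 0, 0, 0, 0, 0],
)

```text
time: 10.4
eef_pos: [0.5157, -0.0676, 0.1656]
orientation: [-3.141, -0.003, 2.7]
wrist_force: [-1.1, 0.2, -2.1]
gripper_width: 0.0167
finger_force: 59.1
```

Call:
carry_out(
  fingers=[0, 0, 0, 0, 0, 0, 0, 0, 0, 0],
  offset=[
    [0, 0, -0.012],
    [0, 0, -0.012],
    [0, 0, -0.012],
    [0, 0, -0.012],
    [0, 0, -0.006],
    [0, 0, -0.004],
    [0, 0, -0.001],
    [0, 0, -0.001],
    [0, 0, 0],
    [0, 0, 0],
  ],
  yaw=[0, 0, 0, 0, 0, 0, 0, 0, 0, 0],
)

```text
time: 11.23
eef_pos: [0.5176, -0.0679, 0.1078]
orientation: [3.141, 0.001, 2.7]
wrist_force: [-0.7, -0.3, -1.4]
gripper_width: 0.0171
finger_force: 59.4
```

Call:
carry_out(
  fingers=[0, 0, 0.025, 0.045, 0.045, 0.06, 0.06, 0.06, 0.085, 0.085, 0.085, 0.085, 0.085, 0.085, 0.085, 0.085, 0.085, 0.085, 0.085],
  offset=[
    [0, 0, -0.001],
    [0, 0, 0],
    [0, 0, 0],
    [0, 0, 0],
    [0, 0, 0],
    [0, 0, 0],
    [0, 0, 0.01],
    [0, 0, 0.025],
    [0, 0, 0.03],
    [0, 0, 0.03],
    [0, 0, 0.03],
    [0.014, -0.0305, 0],
    [0.014, -0.0305, 0],
    [0.014, -0.0305, 0],
    [0.014, -0.0305, 0],
    [0.014, -0.0305, 0],
    [0.014, -0.0305, 0],
    [0, 0, 0],
    [0, 0, 0],
  ],
  yaw=[0, 0, 0, 0, 0, 0, 0, 0, 0, 0, 0, 0, 0, 0, 0, 0, 0, 0, 0],
)

```text
time: 12.82
eef_pos: [0.6013, -0.2525, 0.2315]
orientation: [3.141, 0.0, 2.697]
wrist_force: [-0.1, 0.8, 0.1]
gripper_width: 0.085
finger_force: 0.0
```

Run:
```python
from h import *
s=sense();print(s["eef_pos"],s["orientation"],s["wrist_force"],s["time"])
np.save("s5.npy",s,allow_pickle=True)
f=lambda i,x,y,w,h,k:cv2.resize(i[y:y+h,x:x+w],None,fx=k,fy=k,interpolation=cv2.INTER_CUBIC)
a,b,w=[get_image(n) for n in("scene","side","wrist")]
cv2.imwrite("pics/m5.png",np.vstack([w,np.hstack([f(a,280,140,80,50,4),f(b,280,160,80,50,4)])[:,:640]]))
```

```text
[ 0.60127312 -0.25249747  0.23147334] [3.14146628e+00 3.17083968e-05 2.69730597e+00] [-0.06953082  0.77566861  0.09900679] 12.8167
```

View pics/m5.png

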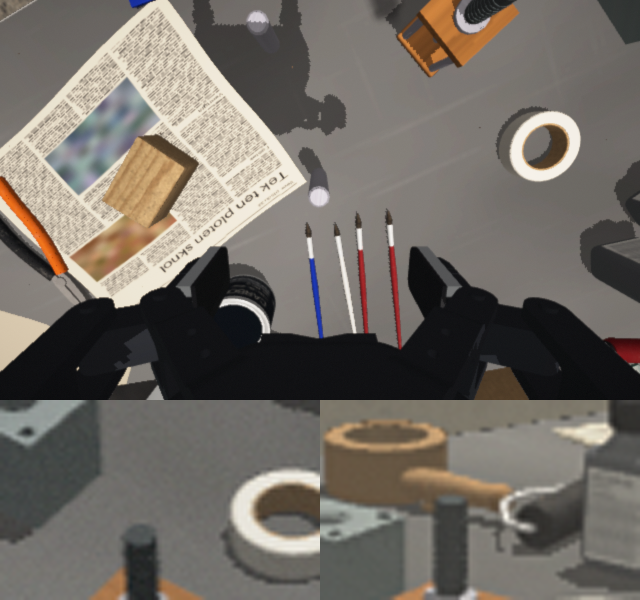

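The rod hangs upright in its stand again. The long post top is at wrist (319,197).

Run:
```python
from h import *
s=np.load("s5.npy",allow_pickle=True).item()
print(at("wrist",(319,197),.11,s),at("wrist",(317.3,197),.11,s))
```

```text
[ 0.60352443 -0.25135754  0.11      ] [ 0.60286613 -0.25274099  0.11      ]
```

Call:
carry_out(
  fingers=[0.07, 0.06, 0.05, 0.045, 0.045, 0.045, 0.045, 0.045, 0.035, 0.03, 0.025, 0.02, 0.01, 0.0, 0.0, 0.0, 0.0, 0.0],
  offset=[
    [0.002, 0, -0.03],
    [0, 0, -0.03],
    [0, 0, -0.03],
    [0, 0, -0.03],
    [0, 0, -0.025],
    [0, 0, -0.013],
    [0, 0, 0],
    [0, 0, 0],
    [0, 0, 0],
    [0, 0, 0],
    [0, 0, 0],
    [0, 0, 0],
    [0, 0, 0],
    [0, 0, 0],
    [0, 0, 0],
    [0, 0, 0],
    [0, 0, 0],
    [0, 0, 0],
  ],
  yaw=[0, 0, 0, 0, 0, 0, 0, 0, 0, 0, 0, 0, 0, 0, 0, 0, 0, 0],
)

```text
time: 14.47
eef_pos: [0.6043, -0.2517, 0.0752]
orientation: [-3.141, 0.003, 2.7]
wrist_force: [-0.2, 0.3, 6.3]
gripper_width: 0.0186
finger_force: 58.9
```

Call:
carry_out(
  fingers=[0, 0, 0, 0, 0, 0, 0, 0, 0, 0, 0, 0, 0, 0, 0, 0, 0, 0, 0, 0],
  offset=[
    [0, 0, 0.01],
    [0, 0, 0.035],
    [0, 0, 0.035],
    [0, 0, 0.035],
    [0, 0, 0.035],
    [-0.0029, 0.0337, 0],
    [-0.0029, 0.0337, 0],
    [-0.0029, 0.0337, 0],
    [-0.0029, 0.0337, 0],
    [-0.0029, 0.0337, 0],
    [-0.0029, 0.0337, 0],
    [-0.0029, 0.0337, 0],
    [-0.0029, 0.0337, 0],
    [-0.0029, 0.0337, 0],
    [-0.0029, 0.0337, 0],
    [-0.0029, 0.0337, 0],
    [-0.0029, 0.0337, 0],
    [0, 0, 0],
    [0, 0, 0],
    [0, 0, 0],
  ],
  yaw=[0, 0, 0, 0, 0, 0, 0, 0, 0, 0, 0, 0, 0, 0, 0, 0, 0, 0, 0, 0],
)

```text
time: 16.13
eef_pos: [0.5677, 0.1534, 0.223]
orientation: [-3.14, -0.001, 2.701]
wrist_force: [-0.3, 0.2, -1.6]
gripper_width: 0.0186
finger_force: 59.0
```

Call:
carry_out(
  fingers=[0, 0, 0, 0, 0, 0],
  offset=[
    [0, 0, -0.02],
    [0, 0, -0.02],
    [0, 0, -0.015],
    [0, 0, 0],
    [0, 0, 0],
    [0, 0, 0],
  ],
  yaw=[0, 0, 0, 0, 0, 0],
)

```text
time: 16.63
eef_pos: [0.5691, 0.1527, 0.1692]
orientation: [3.141, 0.001, 2.698]
wrist_force: [0.3, 0.5, -0.6]
gripper_width: 0.0183
finger_force: 59.0
```

Run:
```python
from h import *
s=sense();print(s["eef_pos"],s["orientation"],s["wrist_force"],s["time"])
np.save("s6.npy",s,allow_pickle=True)
f=lambda i,x,y,w,h,k:cv2.resize(i[y:y+h,x:x+w],None,fx=k,fy=k,interpolation=cv2.INTER_CUBIC)
a,b,w=[get_image(n) for n in("scene","side","wrist")]
cv2.imwrite("pics/m6.png",np.hstack([f(a,240,50,66,150,4),f(b,240,90,66,150,4),f(w,285,150,66,150,4)]))
c=get_calibration("wrist");F=200/np.tan(np.radians(c["fov_y"]/2))
R=Ro.from_euler("xyz",s["orientation"]).as_matrix();H=c["hand_eye"];e=s["eef_pos"]
for p in ((e[0],e[1],e[2]-.075),(e[0],e[1],.072)):
    q=H[:3,:3].T@(R.T@(np.array(p)-e)-H[:3,3]);print(q[:2]/q[2]*F+[c["cx"],c["cy"]])
for p in ((e[0],e[1],e[2]-.075),(e[0],e[1],.072)):
  for n in("scene","side"):
    c=get_calibration(n);F=200/np.tan(np.radians(c["fov_y"]/2));q=c["R"]@p+c["t"];print(n,q[:2]/q[2]*F+[c["cx"],c["cy"]])
```

```text
[0.5691156  0.15267178 0.16916941] [3.14095523e+00 1.13160080e-03 2.69830266e+00] [ 0.2803237   0.46630354 -0.5675178 ] 16.6333
[316.41410454 210.42228954]
[316.57093302 202.47461413]
scene [282.50294574 130.96374114]
side [279.71647975 180.22095293]
scene [283.23762332 137.80971081]
side [279.85684996 188.2812236 ]
```

View pics/m6.png

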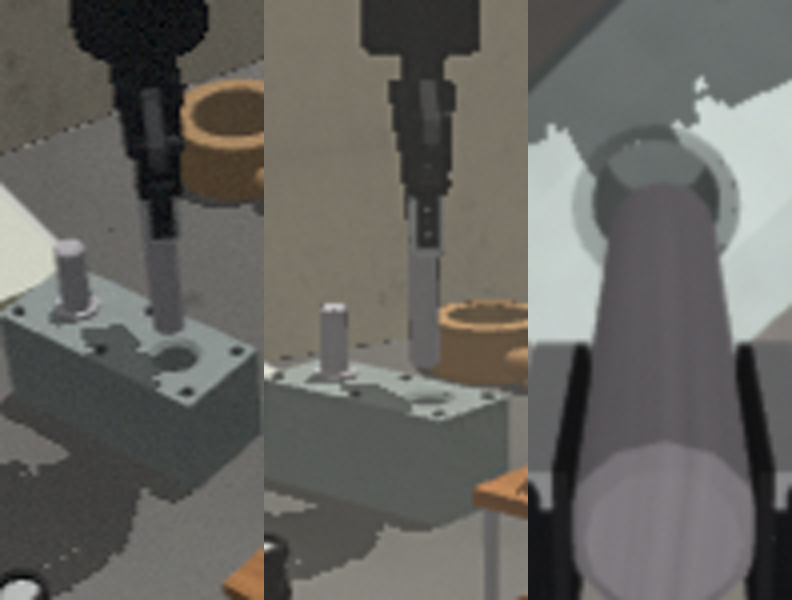

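The post hangs upright. In the wrist crop its foot centre is at column 318.6 and the socket centre at 317.0, about 1.4 mm off, so I correct and lower.

Call:
carry_out(
  fingers=[0, 0, 0, 0, 0, 0, 0, 0],
  offset=[
    [0, -0.0014, -0.008],
    [0, 0, -0.008],
    [0, 0, -0.004],
    [0, 0, -0.004],
    [0, 0, -0.004],
    [0, 0, -0.004],
    [0, 0, 0],
    [0, 0, 0],
  ],
  yaw=[0, 0, 0, 0, 0, 0, 0, 0],
)

```text
time: 17.45
eef_pos: [0.568, 0.1522, 0.1359]
orientation: [-3.141, -0.001, 2.7]
wrist_force: [-0.0, 0.6, -1.2]
gripper_width: 0.0182
finger_force: 59.0
```

Call:
carry_out(
  fingers=[0, 0, 0, 0, 0, 0, 0, 0, 0],
  offset=[
    [0, 0, -0.006],
    [0, 0, -0.006],
    [0, 0, -0.006],
    [0, 0, -0.006],
    [0, 0, -0.006],
    [0, 0, -0.006],
    [0, 0, -0.006],
    [0, 0, -0.003],
    [0, 0, 0],
  ],
  yaw=[0, 0, 0, 0, 0, 0, 0, 0, 0],
)

```text
time: 18.2
eef_pos: [0.5676, 0.152, 0.0901]
orientation: [-3.141, -0.001, 2.7]
wrist_force: [-0.1, -0.2, -0.6]
gripper_width: 0.0185
finger_force: 59.0
```

Call:
carry_out(
  fingers=[0, 0, 0, 0, 0],
  offset=[
    [0, 0, -0.001],
    [0, 0, -0.001],
    [0, 0, -0.001],
    [0, 0, 0],
    [0, 0, 0],
  ],
  yaw=[0, 0, 0, 0, 0],
)

```text
time: 18.62
eef_pos: [0.5684, 0.1522, 0.0885]
orientation: [3.141, 0.0, 2.7]
wrist_force: [-0.0, 0.8, -2.0]
gripper_width: 0.0183
finger_force: 59.0
```

Call:
carry_out(
  fingers=[0, 0, 0, 0, 0],
  offset=[
    [0, 0, -0.001],
    [0, 0, -0.001],
    [0, 0, 0],
    [0, 0, 0],
    [0, 0, 0],
  ],
  yaw=[0, 0, 0, 0, 0],
)

```text
time: 19.03
eef_pos: [0.5688, 0.1522, 0.0872]
orientation: [3.141, 0.001, 2.7]
wrist_force: [-1.2, -0.3, 5.3]
gripper_width: 0.0184
finger_force: 59.7
```

Home contact is at 0.087, as expected. Release and retreat.

Call:
carry_out(
  fingers=[0, 0.01, 0.02, 0.025, 0.03, 0.035, 0.045, 0.055, 0.055, 0.055, 0.055, 0.055, 0.055, 0.055, 0.055, 0.055, 0.055],
  offset=[
    [0, 0, 0.001],
    [0, 0, 0],
    [0, 0, 0],
    [0, 0, 0],
    [0, 0, 0],
    [0, 0, 0],
    [0, 0, 0],
    [0, 0, 0],
    [0, 0, 0],
    [0, 0, 0.01],
    [0, 0, 0.02],
    [0, 0, 0.03],
    [0, 0, 0.03],
    [0, 0, 0.03],
    [0, 0, 0.03],
    [0, 0, 0],
    [0, 0, 0],
  ],
  yaw=[0, 0, 0, 0, 0, 0, 0, 0, 0, 0, 0, 0, 0, 0, 0, 0, 0],
)

```text
time: 20.45
eef_pos: [0.5702, 0.1526, 0.2411]
orientation: [3.138, 0.006, 2.7]
wrist_force: [0.2, 0.2, -0.2]
gripper_width: 0.055
finger_force: 0.0
```

Run:
```python
from h import *
s=sense();print(s["eef_pos"],s["time"])
a,b,w=[get_image(n) for n in("scene","side","wrist")]
f=lambda i,x,y,w,h,k:cv2.resize(i[y:y+h,x:x+w],None,fx=k,fy=k,interpolation=cv2.INTER_CUBIC)
cv2.imwrite("pics/m7.png",np.hstack([f(a,230,90,130,150,2),f(b,230,140,130,150,2),f(w,270,90,130,150,2)]))
```

```text
[0.57024099 0.1525966  0.24111723] 20.45
```

The picture allowance is used up (10), so I check numerically: template-match the pillar's look to find the new post's top and tilt.

Run:
```python
from h import *
for n,bp in(("side",(257.5,167)),("scene",(257.3,112))):
    old=cv2.imread(f"pics/{n}0.png").astype(int);new=get_image(n)
    c=get_calibration(n);F=200/np.tan(np.radians(c["fov_y"]/2))
    def pr(p): q=c["R"]@np.array(p)+c["t"];return q[:2]/q[2]*F+[c["cx"],c["cy"]]
    print(n,"pred post top",pr((.5688,.1522,.122)),"mouth",pr((.5688,.1522,.072)),"pillar top",pr((.541,.231,.122)))
    t=new[int(bp[1])-8:int(bp[1])+14,int(bp[0])-6:int(bp[0])+8]
    x0,y0=266,int(bp[1])-15; r=cv2.matchTemplate(np.ascontiguousarray(new[y0:y0+55,x0:x0+40]),t.copy(),cv2.TM_CCOEFF_NORMED)
    _,m,_,l=cv2.minMaxLoc(r);print("match",m,"top at",l[0]+x0+6,l[1]+y0+8)
    D=np.abs(new.astype(int)-old).sum(2)>60
    for y in range(int(bp[1])-2,int(bp[1])+40,3):
        x=np.where(D[y,262:305])[0]; print(y,(x.min()+262,x.max()+262,len(x)) if len(x) else None,end=" ")
    print()
```

```text
side pred post top [279.52505335 170.01852083] mouth [279.84433002 188.34137197] pillar top [256.01628644 165.47815611]
match 0.5771561861038208 top at 279 172
165 None 168 None 171 (np.int64(277), np.int64(283), 7) 174 (np.int64(278), np.int64(280), 3) 177 (np.int64(276), np.int64(280), 5) 180 (np.int64(277), np.int64(280), 4) 183 (np.int64(277), np.int64(281), 3) 186 (np.int64(276), np.int64(283), 8) 189 (np.int64(262), np.int64(278), 11) 192 None 195 None 198 None 201 None 204 None 
scene pred post top [281.53914833 122.21470087] mouth [283.22840487 137.94812304] pillar top [256.5181097  111.19891689]
match 0.7242053151130676 top at 280 124
110 None 113 None 116 None 119 None 122 (np.int64(278), np.int64(284), 7) 125 (np.int64(277), np.int64(282), 5) 128 (np.int64(279), np.int64(285), 7) 131 (np.int64(278), np.int64(285), 8) 134 (np.int64(262), np.int64(285), 14) 137 (np.int64(262), np.int64(280), 8) 140 (np.int64(264), np.int64(278), 10) 143 (np.int64(278), np.int64(278), 1) 146 None 149 None
```

```bash
python3 -c "
from bench import *
print(hand_in())"
```

```text
the job is handed in; nothing more can be done
None
```

The socket is deep (60 mm): I measured it with the rod, put the rod back in its stand, stood the long post fully home in the socket, left the short post alone and handed the job in at about 20.5 s; the final check that the post is upright and level was numeric, from camera pixels, because my 10 picture views were used up.

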